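Clamp a radio tin in the screw hold-down

ROBOT

A 6-joint arm with a two-finger parallel gripper is mounted at the origin on the work surface. World frame = base frame: x ahead of the robot, y to its left, z up, the work surface at z = 0. Lengths are in m, angles in degrees, forces in N, time in s.
With the tool pointing down it reaches from about 0.375 to 0.75 m from the base axis. Payload 9 kg.
Tool frame: the origin (TCP) lies between the finger pads; the fingertips stand 19 mm ahead of it and the grasp point (between the pads) is the TCP (arm.tips_ahead is the distance from the TCP to the fingertips, in m); z points along the fingers, y is the line along which they close (so a half turn about z gives the same grasp; the last joint's range is limited). The gripper opens to 85 mm and grips with 20 to 120 N. Pads are 22 mm wide; open, the fingers measure 114 mm over their backs; the gripper's body (76 mm by 85 mm) begins 54 mm behind the grasp point. The pads swing forward as they close: fully open they stand 13 mm farther back than shut.
Start: joints at [-85.411, 5.964, 5.575, 89.605, 0, 77.527], TCP at [0.176, -0.574, 0.25] pointing down, gripper open.
Joint ranges: [-171.21, 171.21], [-48.23, 106.86], [-62.78, 66.21], [-105.2, 120.99], [-86.42, 89.51], [-180, 180]. Speed limits (degrees/s): [127.2, 127.2, 147.25, 180, 180, 180].

INTERFACE

Orientations are given as [roll, pitch, yaw] about the fixed x, y, z axes, in that order (R = Rz(yaw) Ry(pitch) Rx(roll)).
In Python, from workcell import observe, snapshot, camera_model, order, finder, arm gives the robot as it stands.
- The arm moves only by the tool jog_arm, never from a script. Its argument "plan" is one flat list of numbers, 7 for each row, row after row: the shift along the tool's x, y, z in cm, then the turn, a rotation vector about the tool's x, y, z in rad, then the opening, from 0 (shut) to 1 (fully open). A call has 1 to 5 rows; each row shifts and turns the commanded pose from where the row before left it, along the tool's axes as they then stand; what a row does not reach is not made up. A row lasts 1/10 s, in which the tool goes at most 50 mm and 8.59 degrees, less where a joint would pass 70% of its speed; a pose out of reach is approached as far as the arm can. A call with a gripper value outside its range is refused whole. The fingers move at their own pace and stop on an object; the grip force is fixed at half the most. Time passes only in rows, so rows that do not move let the fingers close. It gives the time, the measured TCP pose, the force, the opening and the grip force at its end, in the units of the state.
- observe(): the state, without advancing time (a new reading comes with each control period).
- snapshot(name): name is "scene" or "top"; returns the picture (420x560x3 uint8, blue, green, red); there is no depth.
- camera_model(name): a dict with "K" (3x3 intrinsics, pixels), "T" (4x4, takes a point from camera to world coordinates). Camera axes: x right, y down, z forward; pixel columns grow to the right and rows downward; lengths in m; the calibration is good to about 2 mm. A picture is of the moment at which its call begins. camera_model takes no time and is no camera call.
- order.job_done(): hands the job in; it is judged then, once.
Trained networks look in the newest picture that a camera, given by its name, has taken for a name from the list of things; names that differ only in an ending like _2 or _b are one class to them, and where a whole thing is asked for, a point or a joint stands for the part that bears it (a point fixed in the world has none). Each returns a list of dicts, best first, with "p" (0 to 1); they miss things now and then, are a little off and sometimes report something else, mostly with a low value. They report only what shows in the picture. A call takes as long as a camera call. They do not tell look-alikes from the thing itself.
- finder.spot_in(camera, label): "extent" ([centre column, centre row, width, height] as shares, 0 to 1, of the picture: columns of its width, rows of its height, round what is visible of it).
- finder.masks_of(camera, label): "mask" (420x560 bool, what is visible of it) and "extent" ([centre column, centre row, width, height] as shares, 0 to 1, of the picture: columns of its width, rows of its height, round what is visible of it).
The state is a dict: "clock": time; "q": joint angles; "dq": joint speeds; "joint_efforts": joint torques, N m; "position": TCP position; "ee_rot": TCP orientation; "ft_force": force on the tool from outside, world axes, zero at the start; "ft_torque": the same for the moment, N m; "grip_width": finger opening in m; "grasp_force": force on a finger pad.
Only numpy, scipy, OpenCV 4.12 (cv2) and the standard library are available. Lean on these libraries where they do the work, as an engineer would, in place of code of your own. Each camera call takes 0.05 s, during which the arm holds its last target. There are 200 camera calls.

TASK

Gently push the metal radio tin along the jig's bed until it sits square against the back stop, then turn the black knob clockwise until the rubber foot has come down and presses the tin firmly with about 30 newtons: feel for first contact, then go roughly a tenth of a turn further, without crushing it. Let go of everything, and leave the other things on the table alone.

Things in the scene. Friction and masses are not known exactly. Their poses are not given: they have to be found in the camera images.
- jig: Fixed aluminium screw hold-down. Origin on the table, straight below the vertical screw axis; x axis along the bed to the back stop, y across, z up. Bed 200 x 120 mm, x = -155 to +45 mm, top 12 mm up. Two guides 14 mm high, 68 mm apart, run from x = +8 mm to the stop, with flared mouths that begin at x = -30 mm, 84 mm apart.
- stop (a point): Back stop of the jig: centre of its upright face (68 mm wide, 12 to 32 mm above the table), on jig x = +35 mm, y = 0; axes as the jig's.
- nut (a point): Top centre of the screw's brass nut, 96 mm above the table, on the bridge that spans the bed on two posts (at y = +-53 mm; 30 mm along x). Bridge: 34 mm along x, 118 mm along y, underside 76 mm and top 90 mm above the table.
- tin: Loose steel box 110 (x, long) x 60 (y) x 30 mm (z), about 0.35 kg, flat on the bed, long axis roughly along jig x, pulled out 28 to 45 mm from the stop; origin at its centre. Fully home its centre is at jig x = -20, y = 0 (within 4 mm), its back face on the stop, its front face at jig x = -75 and its top 42 mm above the table. It slides with 2 to 6 N.
- stem: Screw spindle with the knob on top and a sprung rubber foot (disc, 20 mm diameter) below, which turns with it. Origin on the screw axis at the knob's centre, 152 mm above the table at the start. Black round knob: 44 mm diameter, 24 mm high (12 above, 12 below the origin). The foot's height on the spindle is not measured: at the start it is 6 to 14 mm above the top of the tin when home.
- knob (a joint): Turn of the knob in rad: 0 at the start, growing clockwise seen from above, up to 7.2. Spindle, knob and foot sink 4 mm per rad. From first contact the foot's spring adds 48 N of press per rad. Torque: 0.04 N m of drag (either way) while free; pressing adds about 0.008 to 0.012 N m per N while turning, of which at least 0.003 stays on the hand when it pauses. It stays where it is left.
There are look-alikes about, which are no part of the job. Leave any blue or purple look-alike of the tin alone. Leave any red look-alike of the jig alone.

How it is judged (in metres and radians):
On the way:
1. the tin sits square against the back stop, the foot not yet on it (x of tin in the frame of jig above -0.0225 m and angle between the x axis of tin and the x axis of jig, either way round below 0.05 rad and contact force between stem and tin below 1 N), for 0.2 s.
At the end, for the whole second after the job is handed in: The tin lies flat against the back stop (within 2.5 mm), square to it (within 0.05 rad) and within 6 mm of the bed's middle line, the foot presses it with 15 to 45 N, the knob is still, and the robot has let go (x of tin in the frame of jig above -0.0225 m and y of tin in the frame of jig between -0.006 and 0.006 m and angle between the x axis of tin and the x axis of jig, either way round below 0.05 rad and angle between tin's own z axis and vertical below 0.03 rad and contact force between stem and tin between 15 and 45 N and velocity of joint knob between -0.05 and 0.05 rad/s); the robot touches nothing.
It fails at once if the foot crushes the tin (over 60 N) (contact force between stem and tin above 60 N).
It fails at once if the robot pushes the tin with over 40 N (contact force between any of the arm, the fingers and tin above 40 N).
It fails at once if another thing on the table is shifted by over 20 mm (distance of any of screwdriver, spool, cover, torch, meter, dish, wrench from where it was at the start of the episode above 0.02 m).
It also fails if it takes over 72 s, if anything falls off the work surface, if the arm or the gripper's body presses on something with over 40 N, if the wrist force passes 120 N, or if a joint passes its speed limit or range.

## Working session

There is one attempt and no reset: what is moved stays moved. The work goes in short steps, Python scripts to look and compute and a tool call to move; the robot and the scene stay as the last step left them, time stands still between calls to the robot, and variables do not carry over. Pictures are saved under pics/ and viewed, at most 10 in all, crops included, and the job is handed in when it is done.

Besides the shell and the picture viewer there is one more tool, called after ">>>" as a command line: name --argument value ..., lists and objects as JSON in quotes. jog_arm: Moves the arm, as the interface text tells. Its arguments: {"type":"object","properties":{"plan":{"type":"array","items":{"type":"number"}}},"required":["plan"]}

```bash
mkdir -p pics; python3 - <<'E'
from workcell import *
import cv2,numpy as np
for c in("scene","top"):
    cv2.imwrite(f"pics/{c}0.png",snapshot(c))
    m=camera_model(c);print(c,np.round(m["K"],1).tolist(),np.round(m["T"],3).tolist())
    for l in("tin","jig","stem","nut"):
        for d in finder.spot_in(c,l):
            e=d["extent"];print(l,round(d["p"],2),[round(e[0]*560),round(e[1]*420),round(e[2]*560),round(e[3]*420)])
o=observe();print(o["clock"],o["position"],o["ee_rot"],o["grip_width"],o["ft_force"])
E
```

```text
scene [[422.3, 0.0, 273.1], [0.0, 422.3, 204.2], [0.0, 0.0, 1.0]] [[0.803, 0.379, -0.459, 0.866], [0.596, -0.519, 0.613, -0.449], [-0.006, -0.766, -0.643, 0.597], [0.0, 0.0, 0.0, 1.0]]
tin 0.87 [320, 230, 47, 39]
tin 0.56 [222, 271, 61, 63]
jig 0.7 [105, 240, 128, 105]
jig 0.57 [325, 227, 112, 101]
stem 0.85 [359, 192, 29, 42]
stem 0.68 [120, 217, 33, 63]
nut 0.82 [106, 241, 131, 107]
nut 0.63 [325, 222, 113, 101]
top [[403.7, 0.0, 279.7], [0.0, 403.7, 207.0], [0.0, 0.0, 1.0]] [[0.006, -0.996, 0.088, 0.453], [-1.0, -0.007, -0.018, 0.015], [0.019, -0.088, -0.996, 0.811], [0.0, 0.0, 0.0, 1.0]]
tin 0.9 [327, 230, 63, 46]
tin 0.81 [233, 176, 41, 62]
tin 0.68 [177, 280, 38, 58]
jig 0.83 [233, 175, 78, 110]
jig 0.81 [381, 332, 96, 122]
stem 0.85 [389, 316, 33, 29]
stem 0.81 [221, 134, 26, 27]
stem 0.32 [229, 173, 80, 115]
nut 0.62 [382, 332, 95, 120]
nut 0.57 [231, 175, 70, 113]
0.5 [ 0.17605566 -0.57360234  0.2502698 ] [ 1.79999731e+02 -7.98797829e-04  1.70627031e+01] 0.08557691979449353 [-0.63057813  0.16931964 -0.32948801]
```

View pics/scene0.png

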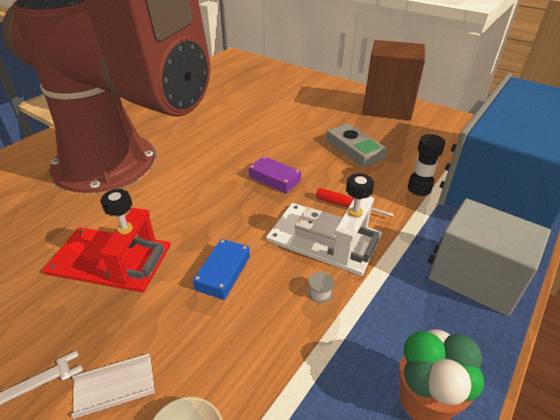

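View pics/top0.png

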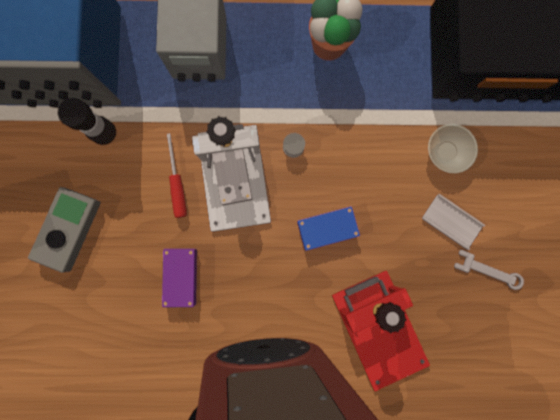

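The scene shows the silver jig at about (325,227) in scene and (233,178) in top, with a grey tin in it. The look-alikes are a red jig at top (381,332), a blue tin at (327,230) and a purple tin at (177,280). Only the grey tin in the silver jig fits the description. I'll confirm with an enlarged crop.

```bash
python3 - <<'E'
import cv2,numpy as np
a=cv2.imread("pics/top0.png")[110:240,180:290]; b=cv2.imread("pics/scene0.png")[165:275,260:400]
a=cv2.resize(a,None,fx=4,fy=4,interpolation=cv2.INTER_CUBIC); b=cv2.resize(b,None,fx=2.5,fy=2.5,interpolation=cv2.INTER_CUBIC)
o=np.zeros((520,800,3),np.uint8);o[:,:440]=a;o[:275,445:795]=b
cv2.imwrite("pics/crop.png",o)
E
```

```text
(no output)
```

View pics/crop.png

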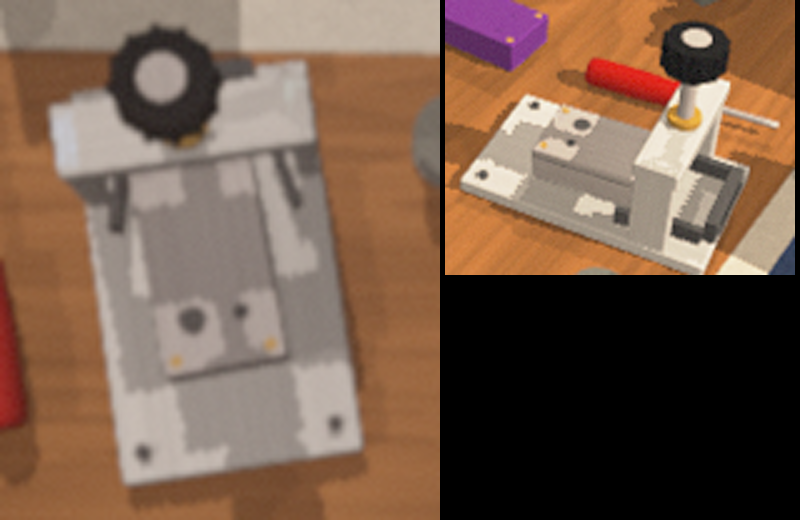

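Confirmed: the grey tin sits on the silver jig, its front edge at about top (221,203)–(251,197), with the knob cap at (220,129) and the bed's front corners at (211,231) and (270,222). Next I fit the poses.

```bash
cat > h.py <<'E'
from workcell import *
import cv2,numpy as np
from scipy.optimize import least_squares
def proj(c,P):
    m=camera_model(c);q=(np.linalg.inv(m["T"])@np.append(P,1))[:3];u=m["K"]@q;return u[:2]/u[2]
def w(p,P): c,s=np.cos(p[2]),np.sin(p[2]);return np.array([p[0]+c*P[0]-s*P[1],p[1]+s*P[0]+c*P[1],P[2]])
def fit(obs,p0):
    f=lambda p:np.concatenate([proj(c,w(p,np.array(P)))-uv for c,P,uv in obs])
    r=least_squares(f,p0,loss="soft_l1");return r.x,np.round(r.fun,1).reshape(-1,2) if 0 else np.round(f(r.x).reshape(-1,2),1)
E
python3 - <<'E'
from h import *
J=[("top",(-.155,.06,.012),(211,231.2)),("top",(-.155,-.06,.012),(270.5,222.5)),("top",(0,0,.164),(220.2,129.2)),
("scene",(0,0,.164),(360.8,180.2)),("scene",(-.155,.06,.012),(294,203.8)),("scene",(-.155,-.06,.012),(266.8,240.2)),
("top",(.017,.059,.09),(192.5,135.7)),("top",(.017,-.059,.09),(255.8,125.5))]
p,r=fit(J,[.5,.1,0]);print(p,np.degrees(p[2]),r.tolist())
T=[("top",(-.055,.03,.042),(221.5,203)),("top",(-.055,-.03,.042),(251.2,197.5)),("scene",(-.055,-.03,.042),(295.6,225))]
t,r=fit(T,[.5,.1,0]);print(t,np.degrees(t[2]),r.tolist())
d=t[:2]-p[:2];c,s=np.cos(p[2]),np.sin(p[2]);print("tin in jig",c*d[0]+s*d[1],-s*d[0]+c*d[1],np.degrees(t[2]-p[2]))
for l in("screwdriver","spool","torch"):
    snapshot
E
```

```text
[0.63900216 0.10184994 0.1608354 ] 9.215189840629062 [[-0.2, -0.8], [0.5, -1.5], [-0.3, -1.2], [-1.0, 0.5], [-3.0, -1.0], [-2.1, -2.7], [-1.0, -0.5], [0.1, 0.2]]
[0.58775301 0.09655911 0.21818666] 12.501174953836854 [[-0.8, 0.1], [0.3, -0.9], [-0.9, 0.0]]
tin in jig -0.051435010191512365 0.002984638419001289 3.2859851132077913
```

>>> jog_arm --plan '[0, 0, 0, 0, 0, -0.149, 0.35, 0, 0, 0, 0, 0, -0.149, 0.35, 0, 0, 0, 0, 0, -0.149, 0.35, 0, 0, 0, 0, 0, -0.149, 0.35, 0, 0, 0, 0, 0, -0.149, 0.35]'

```text
clock: 1.0
position: [0.1761, -0.5736, 0.2504]
ee_rot: [180.0, 0.0, 60.1]
ft_force: [-0.1, 0.2, -0.2]
grip_width: 0.0296
grasp_force: 0.0
```

>>> jog_arm --plan '[0, 0, 0, 0, 0, -0.149, 0.35, 0, 0, 0, 0, 0, -0.149, 0.35, 0, 0, 0, 0, 0, -0.149, 0.35, 0, 0, 0, 0, 0, -0.149, 0.35, 0, 0, 0, 0, 0, -0.149, 0.35]'

```text
clock: 1.5
position: [0.176, -0.5736, 0.2504]
ee_rot: [-180.0, 0.0, 102.8]
ft_force: [-0.7, 0.4, 0.4]
grip_width: 0.0298
grasp_force: 0.0
```

>>> jog_arm --plan '[0, 0, 0, 0, 0, -0.149, 0.35, 0, 0, 0, 0, 0, -0.149, 0.35, 0, 0, 0, 0, 0, -0.149, 0.35, 0, 0, 0, 0, 0, -0.149, 0.35, 0, 0, 0, 0, 0, -0.149, 0.35]'

```text
clock: 2.0
position: [0.176, -0.5736, 0.2503]
ee_rot: [-180.0, 0.0, 145.5]
ft_force: [0.1, -0.1, 1.0]
grip_width: 0.03
grasp_force: 0.0
```

>>> jog_arm --plan '[0, 0, 0, 0, 0, -0.149, 0.35, 0, 0, 0, 0, 0, -0.149, 0.35, 0, 0, 0, 0, 0, -0.149, 0.35, 0, 0, 0, 0, 0, -0.149, 0.35, 0, 0, 0, 0, 0, -0.149, 0.35]'

```text
clock: 2.5
position: [0.1761, -0.5736, 0.2504]
ee_rot: [-180.0, 0.0, -171.8]
ft_force: [-0.1, 0.8, -0.5]
grip_width: 0.0301
grasp_force: 0.0
```

>>> jog_arm --plan '[0, 0, 0, 0, 0, -0.017, 0.35, -2.8, 3.95, 0, 0, 0, 0, 0.35, -2.8, 3.95, 0, 0, 0, 0, 0.35, -2.8, 3.95, 0, 0, 0, 0, 0.35, -2.8, 3.95, 0, 0, 0, 0, 0.35]'

```text
clock: 3.0
position: [0.2631, -0.3987, 0.2502]
ee_rot: [-180.0, 0.0, -171.5]
ft_force: [1.5, 0.1, 1.0]
grip_width: 0.0294
grasp_force: 0.0
```

>>> jog_arm --plan '[-2.8, 3.95, 0, 0, 0, 0, 0.35, -2.8, 3.95, 0, 0, 0, 0, 0.35, -2.8, 3.95, 0, 0, 0, 0, 0.35, -2.8, 3.95, 0, 0, 0, 0, 0.35, -2.8, 3.95, 0, 0, 0, 0, 0.35]'

```text
clock: 3.5
position: [0.3713, -0.1821, 0.2506]
ee_rot: [-179.9, 0.0, -171.5]
ft_force: [1.6, -0.4, 0.4]
grip_width: 0.0297
grasp_force: 0.0
```

>>> jog_arm --plan '[-2.8, 3.95, 0, 0, 0, 0, 0.35, -2.8, 3.95, 0, 0, 0, 0, 0.35, -2.8, 3.95, 0, 0, 0, 0, 0.35, -2.8, 3.95, 0, 0, 0, 0, 0.35, -2.8, 3.95, 0, 0, 0, 0, 0.35]'

```text
clock: 4.0
position: [0.4797, 0.0349, 0.2506]
ee_rot: [-180.0, 0.1, -171.4]
ft_force: [0.6, -0.9, 0.5]
grip_width: 0.0303
grasp_force: 0.0
```

>>> jog_arm --plan '[-2.3, 4.1, 0, 0, 0, -0.01, 0.35, 0, 0, 5, 0, 0, 0, 0.35, 0, 0, 5, 0, 0, 0, 0.35, 0, 0, 5, 0, 0, 0, 0.35, 0, 0, 3, 0, 0, 0, 0.35]'

```text
clock: 4.5
position: [0.4935, 0.0772, 0.0663]
ee_rot: [179.9, -0.2, -170.9]
ft_force: [-0.6, 0.1, -0.1]
grip_width: 0.0301
grasp_force: 0.0
```

>>> jog_arm --plan '[0, 0, 2.5, 0, 0, 0, 0.35, 0, 0, 0.5, 0, 0, 0, 0.35]'

```text
clock: 4.7
position: [0.4933, 0.077, 0.0372]
ee_rot: [179.9, -0.3, -170.8]
ft_force: [-0.3, -0.7, 0.7]
grip_width: 0.0298
grasp_force: 0.0
```

```bash
python3 - <<'E'
from h import *
print(observe()["position"],observe()["ee_rot"],observe()["ft_force"],arm.tips_ahead)
a=snapshot("top")[110:240,170:300];b=snapshot("scene")[165:275,230:390]
a=cv2.resize(a,None,fx=3,fy=3,interpolation=cv2.INTER_CUBIC); b=cv2.resize(b,None,fx=2.5,fy=2.5,interpolation=cv2.INTER_CUBIC)
o=np.zeros((390,800,3),np.uint8);o[:,:390]=a;o[:275,395:795]=b
cv2.imwrite("pics/c2.png",o)
E
```

```text
[0.49328346 0.07699395 0.03722615] [ 179.9324132   -0.266604  -170.8381059] [-0.33912661 -0.73061894  0.67460809] 0.019
```

View pics/c2.png

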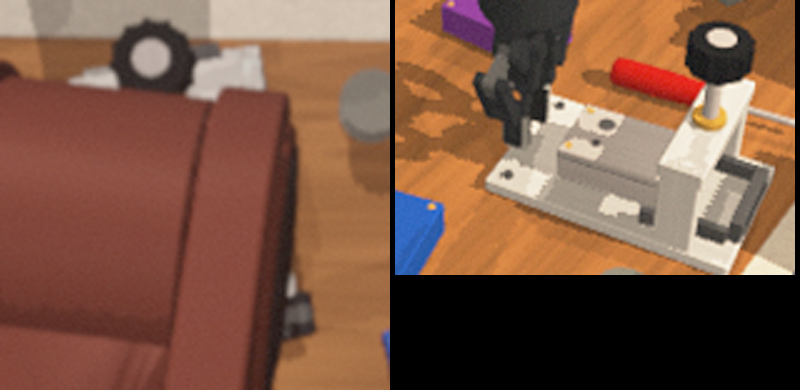

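The arm hides the jig in the top view. In the scene view the fingers stand on the bed at about (280,217), clear of the tin's front edge at (295,228). I'll advance slowly.

>>> jog_arm --plan '[-1, 0, 0, 0, 0, 0, 0.35, -0.8, 0, 0, 0, 0, 0, 0.35, -0.3, 0, 0, 0, 0, 0, 0.35, -0.3, 0, 0, 0, 0, 0, 0.35, -0.3, 0, 0, 0, 0, 0, 0.35]'

```text
clock: 5.3
position: [0.5223, 0.0812, 0.0406]
ee_rot: [-180.0, -0.0, -170.7]
ft_force: [-3.2, -1.0, 3.6]
grip_width: 0.03
grasp_force: 1.9
```

>>> jog_arm --plan '[-0.3, 0, 0, 0, 0, 0, 0.35, -0.3, 0, 0, 0, 0, 0, 0.35, -0.3, 0, 0, 0, 0, 0, 0.35, -0.3, 0, 0, 0, 0, 0, 0.35, -0.3, 0, 0, 0, 0, 0, 0.35]'

```text
clock: 5.8
position: [0.5372, 0.0835, 0.0402]
ee_rot: [-180.0, -0.0, -170.7]
ft_force: [-3.0, -0.8, 1.6]
grip_width: 0.0298
grasp_force: 1.7
```

>>> jog_arm --plan '[-0.25, 0, 0, 0, 0, 0, 0.35, -0.25, 0, 0, 0, 0, 0, 0.35, -0.2, 0, 0, 0, 0, 0, 0.35, -0.2, 0, 0, 0, 0, 0, 0.35, -0.15, 0, 0, 0, 0, 0, 0.35]'

```text
clock: 6.3
position: [0.5475, 0.0853, 0.0402]
ee_rot: [-180.0, 0.0, -170.6]
ft_force: [-2.9, -0.6, 0.7]
grip_width: 0.0295
grasp_force: 1.3
```

>>> jog_arm --plan '[-0.1, 0, 0, 0, 0, 0, 0.35, -0.1, 0, 0, 0, 0, 0, 0.35, -0.1, 0, 0, 0, 0, 0, 0.35]'

```text
clock: 6.6
position: [0.5504, 0.0858, 0.0402]
ee_rot: [-180.0, -0.0, -170.6]
ft_force: [-1.9, -0.8, -0.7]
grip_width: 0.0298
grasp_force: 0.9
```

>>> jog_arm --plan '[-0.1, 0, 0, 0, 0, 0, 0.35, -0.1, 0, 0, 0, 0, 0, 0.35, -0.1, 0, 0, 0, 0, 0, 0.35]'

```text
clock: 6.9
position: [0.5534, 0.0863, 0.0402]
ee_rot: [-180.0, 0.0, -170.6]
ft_force: [-1.0, -0.7, -0.3]
grip_width: 0.0298
grasp_force: 0.8
```

>>> jog_arm --plan '[-0.1, 0, 0, 0, 0, 0, 0.35, -0.1, 0, 0, 0, 0, 0, 0.35]'

```text
clock: 7.1
position: [0.5543, 0.0864, 0.0402]
ee_rot: [-180.0, -0.1, -170.7]
ft_force: [-11.1, -2.3, 5.8]
grip_width: 0.03
grasp_force: 5.9
```

>>> jog_arm --plan '[-0.05, 0, 0, 0, 0, 0, 0.35, 0, 0, 0, 0, 0, 0, 0.35, 0, 0, 0, 0, 0, 0, 0.35]'

```text
clock: 7.4
position: [0.5543, 0.0865, 0.0402]
ee_rot: [-180.0, -0.2, -170.7]
ft_force: [-10.5, -2.6, 6.6]
grip_width: 0.0298
grasp_force: 5.5
```

>>> jog_arm --plan '[0.5, 0, 0, 0, 0, 0, 0.35, 2, 0, 0, 0, 0, 0, 0.35, 3, 0, 0, 0, 0, 0, 0.35, 0, 0, -5, 0, 0, 0, 0.35, 0, 0, -5, 0, 0, 0, 0.35]'

```text
clock: 7.9
position: [0.4983, 0.078, 0.1386]
ee_rot: [179.9, -0.3, -170.7]
ft_force: [2.8, -0.3, 0.9]
grip_width: 0.0299
grasp_force: 0.0
```

>>> jog_arm --plan '[0, 0, -5, 0, 0, 0, 0.7, 0, 0, -4.5, 0, 0, 0, 1, 0, 0, -2, 0, 0, 0, 1]'

```text
clock: 8.2
position: [0.5031, 0.0776, 0.2606]
ee_rot: [-179.9, 0.4, -170.6]
ft_force: [0.6, -0.7, -0.7]
grip_width: 0.0722
grasp_force: 0.0
```

```bash
python3 - <<'E'
from h import *
print(observe()["position"],observe()["q"])
b=snapshot("scene");cv2.imwrite("pics/s2full.png",b)
def cap(im,uv,rad=11):
    x,y=uv;g=cv2.cvtColor(im,cv2.COLOR_BGR2GRAY)
    sub=cv2.resize(g[y-rad:y+rad+1,x-rad:x+rad+1],None,fx=1,fy=1);m=(sub>100).astype(np.uint8)
    n,L,S,C=cv2.connectedComponentsWithStats(m);k=L[rad,rad];print(S[k]);return C[k]+[x-rad,y-rad]
u=cap(cv2.imread("pics/top0.png"),(220,129),9);v=cap(cv2.imread("pics/scene0.png"),(361,180),7);print(u,v)
f=lambda P:np.concatenate([proj("top",P)-u,proj("scene",P)-v])
r=least_squares(f,[.639,.102,.164]);print(r.x,r.fun)
f2=lambda p:np.concatenate([proj("top",[*p,.164])-u,proj("scene",[*p,.164])-v])
r=least_squares(f2,[.639,.102]);print(r.x,r.fun)
cv2.imwrite("pics/c3.png",cv2.resize(b[100:290,230:430],None,fx=3,fy=3,interpolation=cv2.INTER_CUBIC))
E
```

```text
[0.50309793 0.07762588 0.2605646 ] [-5.98272986e+00 -1.03321582e+01 -9.27811243e+00  9.06265151e+01
  8.12577688e-03 -1.53363716e+01]
[  3   3  13  13 129]
[ 0  3 13  8 82]
[219.94573643 128.70542636] [360.26829268 179.58536585]
[0.63823764 0.10217484 0.16555423] [-0.38478826 -0.567199   -0.70350215  0.1641096 ]
[0.63826738 0.10276386] [-0.62270351 -0.31954202 -0.64000791  0.73455249]
```

View pics/c3.png

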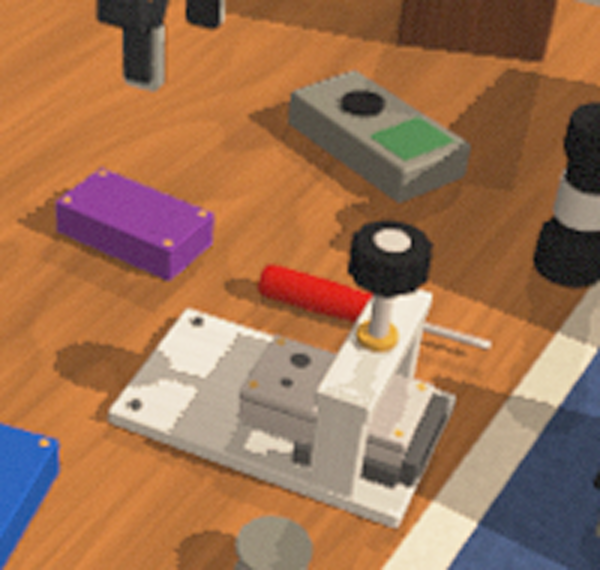

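The tin is flush with the stop in the crop (back end at about (430,440)), and nothing else has moved. Next I move above the knob and wind the wrist back.

>>> jog_arm --plan '[-4.6, 0.1, 0, 0, 0, 0, 1, -4.6, 0.1, 0, 0, 0, 0, 1, -4.6, 0.1, 0, 0, 0, 0, 1, 0, 0, 0, 0, 0, -0.149, 1, 0, 0, 0, 0, 0, -0.149, 1]'

```text
clock: 8.75
position: [0.6382, 0.1033, 0.2525]
ee_rot: [179.9, -0.1, -153.2]
ft_force: [-0.6, -0.9, 0.3]
grip_width: 0.085
grasp_force: 0.0
```

>>> jog_arm --plan '[0, 0, 0, 0, 0, -0.149, 1, 0, 0, 0, 0, 0, -0.149, 1, 0, 0, 0, 0, 0, -0.149, 1, 0, 0, 0, 0, 0, -0.149, 1, 0, 0, 0, 0, 0, -0.149, 1]'

```text
clock: 9.25
position: [0.6374, 0.1031, 0.2551]
ee_rot: [-180.0, 0.0, -110.5]
ft_force: [0.4, -0.4, -0.4]
grip_width: 0.0856
grasp_force: 0.0
```

>>> jog_arm --plan '[0, 0, 0, 0, 0, -0.149, 1, 0, 0, 0, 0, 0, -0.149, 1, 0, 0, 0, 0, 0, -0.149, 1, 0, 0, 0, 0, 0, -0.149, 1, 0, 0, 0, 0, 0, -0.149, 1]'

```text
clock: 9.75
position: [0.6374, 0.1031, 0.2551]
ee_rot: [-180.0, -0.0, -67.9]
ft_force: [-0.2, 0.6, -0.2]
grip_width: 0.0855
grasp_force: 0.0
```

>>> jog_arm --plan '[0, 0, 0, 0, 0, -0.149, 1, 0, 0, 0, 0, 0, -0.149, 1, 0, 0, 0, 0, 0, -0.149, 1, 0, 0, 0, 0, 0, 0, 1]'

```text
clock: 10.15
position: [0.6374, 0.1031, 0.2551]
ee_rot: [-180.0, -0.0, -42.5]
ft_force: [-0.7, 0.0, 0.3]
grip_width: 0.0856
grasp_force: 0.0
```

>>> jog_arm --plan '[0.1, 0, 4, 0, 0, 0, 1, 0, 0, 3.5, 0, 0, 0, 1, 0, 0, 2, 0, 0, 0, 1, 0, 0, 1, 0, 0, 0, 1, 0, 0, 0, 0, 0, 0, 1]'

```text
clock: 10.65
position: [0.6373, 0.1025, 0.149]
ee_rot: [179.9, 0.1, -42.7]
ft_force: [0.5, -0.7, 1.1]
grip_width: 0.0853
grasp_force: 0.0
```

```bash
python3 - <<'E'
from h import *
b=snapshot("scene");print(observe()["q"],observe()["ft_torque"])
cv2.imwrite("pics/c4.png",cv2.resize(b[100:270,280:430],None,fx=3,fy=3,interpolation=cv2.INTER_CUBIC))
E
```

```text
[-2.44897264e+00  1.42178110e+01  4.35413310e+00  8.01286326e+01
 -2.60002076e-03 -1.39742970e+02] [ 0.04098213 -0.01366352  0.01085737]
```

View pics/c4.png

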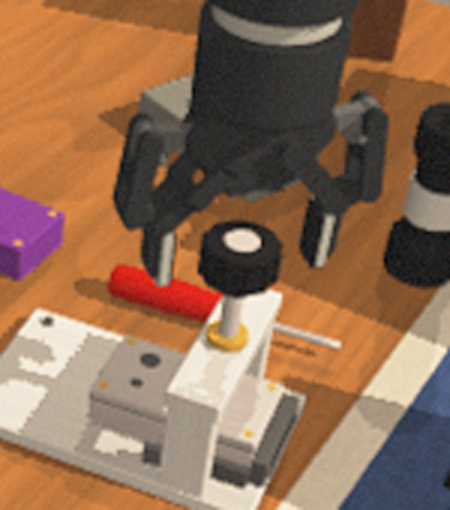

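The fingers straddle the knob, with tips at crop (165,283) and (318,263) around the knob at (240,255), so they are centred. I close the gripper.

>>> jog_arm --plan '[0, 0, 0, 0, 0, 0, 0.4, 0, 0, 0, 0, 0, 0, 0.4, 0, 0, 0, 0, 0, 0, 0.2, 0, 0, 0, 0, 0, 0, 0.2, 0, 0, 0, 0, 0, 0, 0.2]'

```text
clock: 11.2
position: [0.6386, 0.1025, 0.1517]
ee_rot: [-179.9, -0.1, -42.6]
ft_force: [-0.1, 0.9, 6.1]
grip_width: 0.0425
grasp_force: 60.4
```

```bash
cat > t.py <<'E'
from workcell import observe
import numpy as np
o=observe();print(o["clock"],np.round(o["position"],4),np.round(o["ee_rot"],1),"F",np.round(o["ft_force"],1),"M",np.round(o["ft_torque"],3),"q6",round(o["q"][5],2),"j6",round(o["joint_efforts"][5],3),o["grip_width"],o["grasp_force"])
E
python3 t.py
```

```text
11.2 [0.6386 0.1025 0.1517] [-1.799e+02 -1.000e-01 -4.260e+01] F [-0.1  0.9  6.1] M [0.039 0.158 0.005] q6 -139.84 j6 -0.068 0.04250662679618217 60.389249324798584
```

>>> jog_arm --plan '[0, 0, 0.056, 0, 0, 0.14, 0.2, 0, 0, 0.056, 0, 0, 0.14, 0.2, 0, 0, 0.056, 0, 0, 0.14, 0.2, 0, 0, 0.056, 0, 0, 0.14, 0.2, 0, 0, 0.056, 0, 0, 0.14, 0.2]'

```text
clock: 11.7
position: [0.6388, 0.1026, 0.1489]
ee_rot: [-179.8, -0.0, -83.0]
ft_force: [0.9, 0.9, 5.7]
grip_width: 0.0427
grasp_force: 60.3
```

```bash
python3 t.py
```

```text
11.7 [0.6388 0.1026 0.1489] [-179.8   -0.   -83. ] F [0.9 0.9 5.7] M [ 0.169 -0.191  0.045] q6 -99.41 j6 -2.289 0.042731657154945174 60.28391182422638
```

>>> jog_arm --plan '[0, 0, 0.056, 0, 0, 0.14, 0.2, 0, 0, 0.056, 0, 0, 0.14, 0.2, 0, 0, 0.056, 0, 0, 0.14, 0.2, 0, 0, 0.056, 0, 0, 0.14, 0.2, 0, 0, 0.056, 0, 0, 0.14, 0.2]'

```text
clock: 12.2
position: [0.6391, 0.1025, 0.1461]
ee_rot: [-179.8, 0.1, -123.1]
ft_force: [2.7, 0.8, 4.5]
grip_width: 0.0429
grasp_force: 60.2
```

```bash
python3 t.py
```

```text
12.2 [0.6391 0.1025 0.1461] [-1.798e+02  1.000e-01 -1.231e+02] F [2.7 0.8 4.5] M [ 0.151 -0.52   0.031] q6 -59.3 j6 -2.286 0.0429227007874604 60.19397556781769
```

>>> jog_arm --plan '[0, 0, 0.04, 0, 0, 0.1, 0.2, 0, 0, 0.04, 0, 0, 0.1, 0.2, 0, 0, 0.04, 0, 0, 0.1, 0.2]'

```text
clock: 12.5
position: [0.6392, 0.1025, 0.1449]
ee_rot: [-179.9, 0.2, -140.2]
ft_force: [2.3, -0.4, 3.2]
grip_width: 0.0427
grasp_force: 60.2
```

```bash
python3 t.py
```

```text
12.5 [0.6392 0.1025 0.1449] [-179.9    0.2 -140.2] F [ 2.3 -0.4  3.2] M [ 0.099 -0.599  0.005] q6 -42.21 j6 -1.625 0.04269505631636195 60.181875228881836
```

>>> jog_arm --plan '[0, 0, 0.04, 0, 0, 0.1, 0.2, 0, 0, 0.04, 0, 0, 0.1, 0.2, 0, 0, 0.04, 0, 0, 0.1, 0.2]'

```text
clock: 12.8
position: [0.6393, 0.1023, 0.1437]
ee_rot: [-179.9, 0.2, -157.4]
ft_force: [3.3, -0.5, 4.5]
grip_width: 0.0425
grasp_force: 60.2
```

```bash
python3 t.py
```

```text
12.8 [0.6393 0.1023 0.1437] [-179.9    0.2 -157.4] F [ 3.3 -0.5  4.5] M [-0.006 -0.601 -0.057] q6 -25.02 j6 -1.627 0.04245903361368987 60.18746852874756
```

>>> jog_arm --plan '[0, 0, 0.04, 0, 0, 0.1, 0.2, 0, 0, 0.04, 0, 0, 0.1, 0.2, 0, 0, 0.04, 0, 0, 0.1, 0.2]'

```text
clock: 13.1
position: [0.6393, 0.1022, 0.1425]
ee_rot: [-180.0, 0.2, -174.6]
ft_force: [3.8, -1.4, 3.5]
grip_width: 0.0427
grasp_force: 60.2
```

```bash
python3 t.py
```

```text
13.1 [0.6393 0.1022 0.1425] [-180.     0.2 -174.6] F [ 3.8 -1.4  3.5] M [-0.197 -0.654  0.012] q6 -7.83 j6 -1.627 0.04267514523215063 60.21109163761139
```

>>> jog_arm --plan '[0, 0, 0.04, 0, 0, 0.1, 0.2, 0, 0, 0.04, 0, 0, 0.1, 0.2, 0, 0, 0.04, 0, 0, 0.1, 0.2]'

```text
clock: 13.4
position: [0.6394, 0.1021, 0.1413]
ee_rot: [180.0, 0.2, 168.2]
ft_force: [3.1, -1.3, 3.6]
grip_width: 0.0426
grasp_force: 60.2
```

```bash
python3 t.py
```

```text
13.4 [0.6394 0.1021 0.1413] [180.    0.2 168.2] F [ 3.1 -1.3  3.6] M [-0.307 -0.551  0.004] q6 9.36 j6 -1.627 0.04256365931872882 60.20988643169403
```

>>> jog_arm --plan '[0, 0, 0.04, 0, 0, 0.1, 0.2, 0, 0, 0.04, 0, 0, 0.1, 0.2, 0, 0, 0.04, 0, 0, 0.1, 0.2]'

```text
clock: 13.7
position: [0.6393, 0.1019, 0.1402]
ee_rot: [180.0, 0.2, 151.0]
ft_force: [2.5, -1.8, 4.8]
grip_width: 0.0428
grasp_force: 60.3
```

```bash
python3 t.py
```

```text
13.7 [0.6393 0.1019 0.1402] [180.    0.2 151. ] F [ 2.5 -1.8  4.8] M [-0.448 -0.482  0.068] q6 26.55 j6 -1.59 0.042811108172239286 60.250139236450195
```

>>> jog_arm --plan '[0, 0, 0.04, 0, 0, 0.1, 0.2, 0, 0, 0.04, 0, 0, 0.1, 0.2]'

```text
clock: 13.9
position: [0.6392, 0.1019, 0.1394]
ee_rot: [179.9, 0.2, 139.5]
ft_force: [1.7, -2.2, 5.0]
grip_width: 0.0428
grasp_force: 60.3
```

```bash
python3 t.py
```

```text
13.9 [0.6392 0.1019 0.1394] [179.9   0.2 139.5] F [ 1.7 -2.2  5. ] M [-0.495 -0.321  0.096] q6 38.0 j6 -1.521 0.042762320898936015 60.308886766433716
```

>>> jog_arm --plan '[0, 0, 0.04, 0, 0, 0.1, 0.2, 0, 0, 0.04, 0, 0, 0.1, 0.2]'

```text
clock: 14.1
position: [0.6392, 0.1018, 0.1387]
ee_rot: [179.9, 0.2, 128.1]
ft_force: [1.6, -3.6, 6.4]
grip_width: 0.0425
grasp_force: 60.4
```

```bash
python3 t.py
```

```text
14.1 [0.6392 0.1018 0.1387] [179.9   0.2 128.1] F [ 1.6 -3.6  6.4] M [-0.589 -0.178  0.155] q6 49.45 j6 -1.454 0.04246062816229869 60.371882915496826
```

>>> jog_arm --plan '[0, 0, 0.04, 0, 0, 0.1, 0.2, 0, 0, 0.04, 0, 0, 0.1, 0.2]'

```text
clock: 14.3
position: [0.6391, 0.1017, 0.138]
ee_rot: [179.9, 0.2, 116.6]
ft_force: [1.0, -3.5, 7.8]
grip_width: 0.0425
grasp_force: 60.4
```

```bash
python3 t.py
```

```text
14.3 [0.6391 0.1017 0.138 ] [179.9   0.2 116.6] F [ 1.  -3.5  7.8] M [-0.662 -0.055  0.27 ] q6 60.91 j6 -1.387 0.04246328453109956 60.43656349182129
```

>>> jog_arm --plan '[0, 0, 0, 0, 0, 0, 0.2, 0, 0, 0, 0, 0, 0, 0.2]'

```text
clock: 14.5
position: [0.6391, 0.1018, 0.138]
ee_rot: [179.9, 0.2, 116.8]
ft_force: [1.2, -3.4, 6.6]
grip_width: 0.0428
grasp_force: 60.4
```

```bash
python3 t.py
```

```text
14.5 [0.6391 0.1018 0.138 ] [179.9   0.2 116.8] F [ 1.2 -3.4  6.6] M [-0.59  -0.072  0.049] q6 60.7 j6 0.16 0.04279784563309905 60.440694093704224
```

>>> jog_arm --plan '[0, 0, 0, 0, 0, 0, 0.8, 0, 0, 0, 0, 0, 0, 1, 0, 0, 0, 0, 0, 0, 1, 0, 0, 0, 0, 0, 0, 1, 0, 0, -2, 0, 0, 0, 1]'

```text
clock: 15.0
position: [0.6361, 0.1026, 0.1533]
ee_rot: [-179.7, -0.1, 116.9]
ft_force: [-0.4, 0.2, -0.3]
grip_width: 0.0856
grasp_force: 0.0
```

>>> jog_arm --plan '[0, 0, -4, 0, 0, 0, 1, 0, 0, -4, 0, 0, 0, 1, 0, 0, -2, 0, 0, 0, 1, 0, 0, 0, 0, 0, 0, 1]'

```text
clock: 15.4
position: [0.6393, 0.1025, 0.2603]
ee_rot: [179.7, 0.2, 116.9]
ft_force: [-0.2, -0.1, 0.6]
grip_width: 0.0856
grasp_force: 0.0
```

```bash
python3 t.py; python3 - <<'E'
from h import *
b=snapshot("scene");cv2.imwrite("pics/c5.png",cv2.resize(b[130:290,250:450],None,fx=4,fy=3.7,interpolation=cv2.INTER_CUBIC))
E
```

```text
15.4 [0.6393 0.1025 0.2603] [179.7   0.2 116.9] F [-0.2 -0.1  0.6] M [ 0.029 -0.017 -0.062] q6 60.68 j6 -0.0 0.08556728588983635 0.0
```

View pics/c5.png

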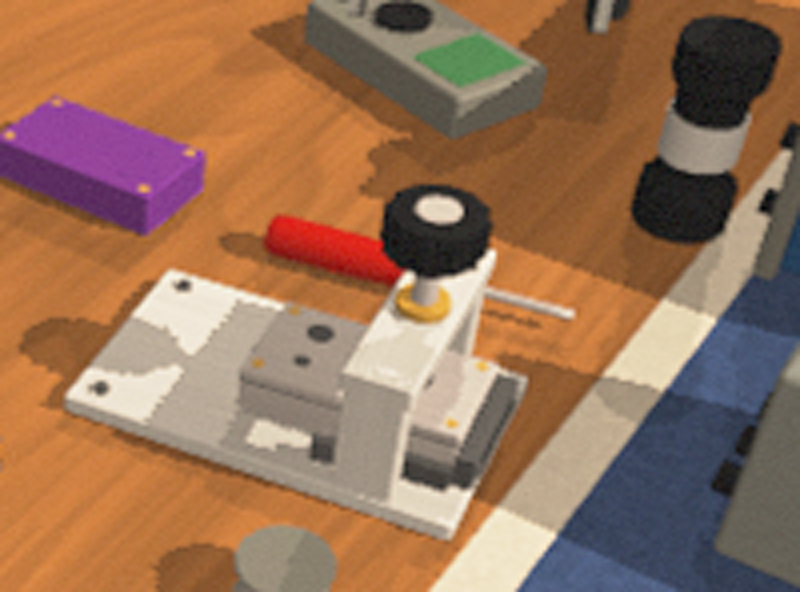

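The tin is flush with the stop, the knob has sunk (cap at scene (360,186), about 6 px lower than before), and the gripper is clear. I'll hand it in.

```bash
python3 -c "
from workcell import order
print(order.job_done())"
```

```text
the job is handed in; nothing more can be done
None
```

I handed the job in: the tin is against the back stop and the foot is pressing it with an estimated 25–34 N. That figure comes from knob turn and torque, not a direct reading. The gripper has let go, and the last picture showed nothing else on the table disturbed. The hand-in gave no verdict.

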